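Roll the edge roller up the check rack and shut the keeper

TASK

With the fingertips, push the red-and-silver rope roller slowly and steadily up the sloping rack until it drops over the crest and rests against the stop; do not pick it up and do not let it get away and roll back down. Then push the orange keeper arm across the lane behind it as far as it goes, and leave the gear lying about the bench where it is.

Things in the scene. Friction and masses are not known exactly. Their poses are not given: they have to be found in the camera images.
- roller: Loose rope roller, 100 mm long, 0.2-0.45 kg: red barrel 28 mm dia., 76 mm long, between two silver discs 60 mm dia., 12 mm thick, all turning as one. Origin: its middle, on the axis; own y = axis (x, z turn as it rolls). Starts at rest across the lane in the valley at the foot. Pushed at the barrel between the discs, at or below axis height, it rolls easily (1 N). Over 0.25 m/s on the slope = run away.
- rack: Fixed rack: aluminium lane between blue kerbs. Origin at bench height under its middle; x = level, uphill along the lane, y across, z up. Lane 106 mm wide, kerbs 6 mm thick, 12 mm above it. Lane height over bench: 15 mm at x -190 (open lower end), 12 at x -120 (valley), straight 7 degree slope to 36.6 at x +80 (crest), down 4 degrees to 32 at x +145, the face of the blue stop (12 mm thick, top at 78).
- roller_seat (a point): Fixed point on the rack: the middle of the roller when it rests against the stop (rack x +115, y 0, z 64 mm). In the valley the roller's middle is at rack x -121, z 42 mm. Once its axis is past x about +85 mm it rolls down against the stop by itself and stays.
- keeper (a joint): Angle of the orange keeper arm about its upright pivot, rad: 0 to 0.25 at the start (open, outside the lane, pointing downhill), grows as it swings over the lane, 1.82 at its end stop = shut, square across the lane close behind the seated roller. Stays where left; 0.6 N at its end moves it. Arm direction from the pivot: angle (3.39 - value) from rack x towards rack y.
- keeper_hinge (a point): Fixed point on the keeper's pivot axis at the arm's mid height: rack x = +75, y = -75, z = 64 mm. The pivot is 20 mm in diameter, on a post 18 mm in diameter.
- keeper_tip (a point): Free end of the keeper arm at mid height and mid thickness, 120 mm from the pivot axis. The arm is an upright flat bar 8 mm thick and 24 mm high, from 52 to 76 mm above the bench.
- tin: Fixed open tin box, 100 x 150 x 45 mm, lid standing open on its +x side up to 155 mm high; origin under its centre.
- pulley: Loose silver pulley wheel lying flat, 60 mm in diameter, 18 mm high; origin under its centre. Leave alone.
- swivel: Loose brass swivel eye, about 100 mm long along its x, 18 mm high; origin under its middle. Leave alone.
- gauge: Loose blue plastic spring gauge lying flat, 150 x 34 x 24 mm (210 mm with its hooks, along x); origin under its middle. Leave alone.
- carabiner1: Loose black carabiner lying flat, about 105 x 66 x 10 mm, long along its x; origin under its middle. Leave alone.
- carabiner2: Loose black carabiner lying flat, about 105 x 66 x 10 mm, long along its x; origin under its middle. Leave alone.
- carabiner3: Loose black carabiner lying flat, about 105 x 66 x 10 mm, long along its x; origin under its middle. Leave alone.
Things that resemble listed ones, but are neither listed nor needed, are in the scene too. There is more than one size of the roller; the job needs the middle-sized.

How it is judged:
By the outcome, as a careful person would: the job done as asked, in the order asked, and still so for the second after the job is handed in, with the robot touching nothing.
It also fails if it takes over 61 s, if anything falls off the work surface, if the arm or the gripper's body presses on something with over 40 N, if the wrist force passes 120 N, or if a joint passes its speed limit or range.

ROBOT

A 6-joint arm with a two-finger parallel gripper is mounted at the origin on the work surface. World frame = base frame: x ahead of the robot, y to its left, z up, the work surface at z = 0. Lengths are in mm, angles in rad, forces in N, time in s.
With the tool pointing down it reaches from about 275 to 750 mm from the base axis. Payload 10.2 kg.
Tool frame: the origin (TCP) lies at the very end of the fingers, on their centre line; the grasp point (between the pads) lies ctrl.grip_depth behind it (ctrl.grip_depth is the distance from the TCP to the grasp point, in mm); z points along the fingers, y is the direction in which the jaws open and shut (so a half turn about z gives the same grasp; the last joint's range is limited). The gripper opens to 85 mm and grips with 20 to 120 N. Pads are 22 mm wide; open, the fingers measure 114 mm over their backs; the gripper's body (76 mm by 85 mm) begins 54 mm behind the grasp point. The pads swing forward as they close: fully open they stand 13 mm farther back than shut.
Start: joints at [1.034, 0.313, 1.498, -0, 1.331, -0.223], TCP at [162.067, 499.365, 209.094] pointing down, gripper open.
Joint ranges: [-2.94, 2.94], [-0.97, 2.17], [0.19, 2.56], [-1.23, 4.37], [0.02, 3.11], [-2.88, 2.88]. Speed limits (rad/s): [2.39, 2.39, 3.01, 3.14, 3.14, 3.14].

INTERFACE

Orientations are given as a unit quaternion [w, x, y, z].
In Python, from rig import telemetry, eyes, ctrl, nets gives the robot as it stands. The module is installed in compiled form; this text tells all that it offers.
- The arm moves only by the tool drive_tool, never from a script. Its argument "series" is text: rows parted by semicolons, each of 7 numbers parted by spaces: the shift along the tool's x, y, z normalised to -1 to 1, where 1 is 0.12 m, then the turn, a rotation vector about the tool's x, y, z normalised to -1 to 1, where 1 is 0.5 rad, then the opening, from 0 (shut) to 1 (fully open). In form: tx ty tz wx wy wz hand; .... A call has 1 to 20 rows; each row is the pose to reach, as a shift and turn from the pose measured when the call began, along the tool's axes at that moment; what a row does not reach only later rows make up. A row lasts 1/10 s, in which the tool goes at most 50 mm and 8.59 degrees, less where a joint would pass 70% of its speed; a pose out of reach is approached as far as the arm can. A call with a number of a shift or a turn outside -1 to 1 is refused whole. A call with a gripper value outside its range is refused whole. The fingers move at their own pace and stop on an object; "newtons" is the grip in N (left out, the last holds). Time passes only in rows, so rows that repeat a pose let the fingers close. It gives the time, the measured TCP pose, the force and the opening at its end, in the units of the state.
- telemetry.sense(): the state, without advancing time (a new reading comes with each control period).
- eyes.capture(name): name is "scene" or "top" or "wrist"; returns a dict with "frame" (420x560x3 uint8, red, green, blue), "fx", "fy", "cx", "cy" (pixels), "view" (4x4, takes a point from world to camera coordinates). Camera axes: x right, y up, looking along -z (the intrinsics and any distortion apply to the point x, -y, -z); pixel columns grow to the right and rows downward; lengths in mm; the calibration is good to about 2 mm. A picture is of the moment at which its call begins. There is no depth.
- ctrl.finish_job(): hands the job in, once; it reports no verdict.
Trained networks look in a picture, given as the dict that the camera call returned (one of the last four; its "shot" number tells which), for a name from the list of things; names that differ only in an ending like _2 or _b are one class to them, and where a whole thing is asked for, a point or a joint stands for the part that bears it (a point fixed in the world has none). Each returns a list of dicts, best first, with "confidence" (0 to 1); they miss things now and then, are a little off and sometimes report something else, mostly with a low value. They report only what shows in the picture. A call takes as long as a camera call. They do not tell look-alikes from the thing itself.
- nets.spot_in(name, picture): "rect" ([left, top, right, bottom] in pixels, round what is visible of it).
The state is a dict: "time_s": time; "joints": joint angles; "dq": joint speeds; "tau": joint torques, N m; "eef_pos": TCP position; "ee_rot": TCP orientation; "force": force on the tool from outside, world axes, zero at the start; "wrist_torque": the same for the moment, N m; "grip_width": opening from 0.0 (shut) to 1.0 (fully open).
Only numpy, scipy, OpenCV 4.12 (cv2) and the standard library are available. Lean on these libraries where they do the work, as an engineer would, in place of code of your own. Each camera call takes 0.05 s, during which the arm holds its last target. There are 200 camera calls.

## Working session

There is one attempt and no reset: what is moved stays moved. The work goes in short steps, Python scripts to look and compute and a tool call to move; the robot and the scene stay as the last step left them, time stands still between calls to the robot, and variables do not carry over. Pictures are saved under pics/ and viewed, about 8 in all and at most 12, crops included, and the job is handed in when it is done.

Besides the shell and the picture viewer there is one more tool, called after ">>>" as name(argument=value, ...) on one line, values as JSON. drive_tool: Moves the arm, as the interface text tells. Scaled input: -1 to 1 covers 0.12 m each way for a shift and 0.5 rad each way for a turn. Its arguments: {"type":"object","properties":{"series":{"type":"string"},"newtons":{"type":"number"}},"required":["series"]}

```bash
mkdir -p pics
cat > h.py <<'E'
import numpy as np, cv2
from rig import telemetry, eyes, ctrl, nets
def cap(n,f=None):
    p=eyes.capture(n)
    if f: cv2.imwrite('pics/'+f,cv2.cvtColor(np.asarray(p['frame']),cv2.COLOR_RGB2BGR))
    return p
def ray(p,u,v):
    V=np.array(p['view']);d=np.array([(u-p['cx'])/p['fx'],-(v-p['cy'])/p['fy'],-1.])
    R=V[:3,:3];return -R.T@V[:3,3],R.T@d
def atz(p,u,v,z):
    o,d=ray(p,u,v);return o+d*(z-o[2])/d[2]
def proj(p,X):
    V=np.array(p['view']);c=V[:3,:3]@np.array(X)+V[:3,3]
    return np.array([p['cx']+p['fx']*c[0]/-c[2],p['cy']-p['fy']*c[1]/-c[2]])
E
python3 - <<'E'
from h import *
s=telemetry.sense();print({k:np.round(s[k],3).tolist() for k in s})
print(ctrl.grip_depth)
for n in('top','scene'):
    p=cap(n,n+'1.png');print(n,[k for k in p],p['fx'],p['cx'],p['cy'],np.round(np.array(p['view']),3).tolist())
    for k in p:
        if k not in('frame','view'):print(k,p[k])
    for q in('roller','rack','keeper','tin'):
        print(q,[(np.round(d['rect']).tolist(),round(d['confidence'],2)) for d in nets.spot_in(q,p)])
E
```

```text
{'time_s': 0.0, 'joints': [1.034, 0.313, 1.498, -0.0, 1.331, -0.223], 'dq': [0.0, 0.0, 0.0, 0.0, -0.0, -0.0], 'tau': [0.001, -41.226, -25.974, -0.0, 0.004, 0.0], 'eef_pos': [161.918, 499.096, 208.529], 'ee_rot': [-0.0, 0.156, 0.988, -0.001], 'force': [-0.306, -0.395, 0.356], 'wrist_torque': [0.017, 0.002, 0.034], 'grip_width': 0.999}
18.700000000000003
top ['frame', 'fx', 'fy', 'cx', 'cy', 'view', 'shot'] 527.2188099117332 276.11585395255594 210.69051170388582 [[0.012, -1.0, 0.011, -23.014], [0.987, 0.014, 0.158, -513.561], [-0.158, 0.009, 0.987, -1443.289], [0.0, 0.0, 0.0, 1.0]]
fx 527.2188099117332
fy 527.2188099117332
cx 276.11585395255594
cy 210.69051170388582
shot 1
roller [([320.0, 185.0, 341.0, 222.0], 0.75), ([368.0, 189.0, 391.0, 215.0], 0.68), ([380.0, 127.0, 432.0, 179.0], 0.6)]
rack [([226.0, 170.0, 358.0, 228.0], 0.69)]
keeper [([256.0, 168.0, 298.0, 184.0], 0.51)]
tin [([92.0, 176.0, 163.0, 227.0], 0.87)]
scene ['frame', 'fx', 'fy', 'cx', 'cy', 'view', 'shot'] 415.66146117524136 276.4261999441015 206.59942207176962 [[-0.004, 1.0, 0.012, 25.412], [-0.806, -0.011, 0.592, 378.516], [0.592, -0.007, 0.806, -1459.576], [0.0, 0.0, 0.0, 1.0]]
fx 415.66146117524136
fy 415.66146117524136
cx 276.4261999441015
cy 206.59942207176962
shot 2
roller [([92.0, 233.0, 160.0, 295.0], 0.8), ([155.0, 205.0, 185.0, 239.0], 0.72)]
rack [([197.0, 185.0, 331.0, 252.0], 0.96)]
keeper [([254.0, 230.0, 306.0, 245.0], 0.88), ([198.0, 189.0, 333.0, 252.0], 0.25)]
tin [([398.0, 199.0, 480.0, 242.0], 0.85)]
```

Run:
```python
import cv2
a=cv2.imread('pics/top1.png');b=cv2.imread('pics/scene1.png')
cv2.imwrite('pics/t_crop.png',cv2.resize(a[100:280,80:440],(800,400),interpolation=cv2.INTER_CUBIC))
cv2.imwrite('pics/rack_top.png',cv2.resize(a[155:240,215:365],(800,453),interpolation=cv2.INTER_CUBIC))
```

```text
(no output)
```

View pics/top1.png

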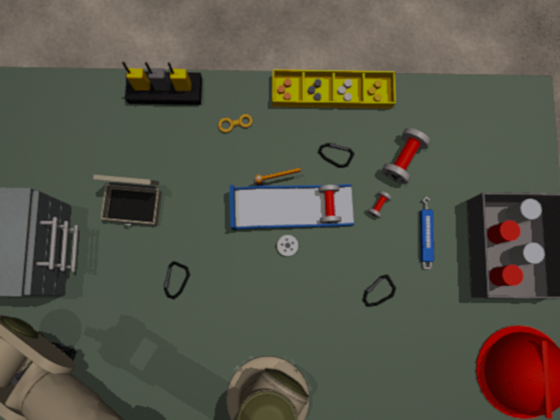

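View pics/rack_top.png

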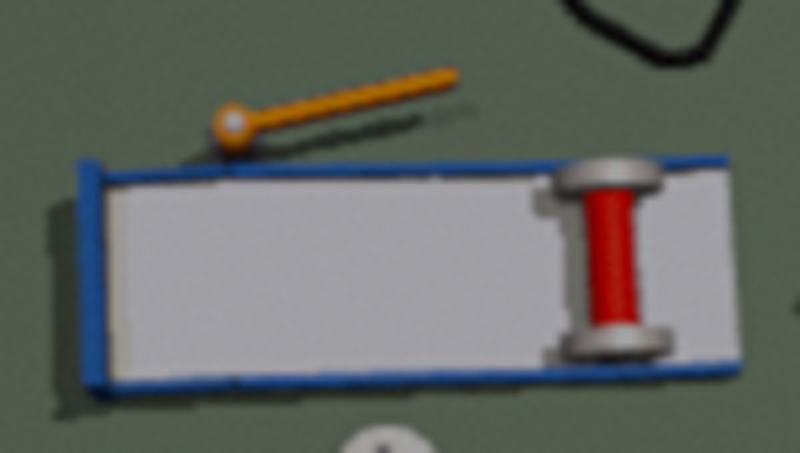

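View pics/scene1.png

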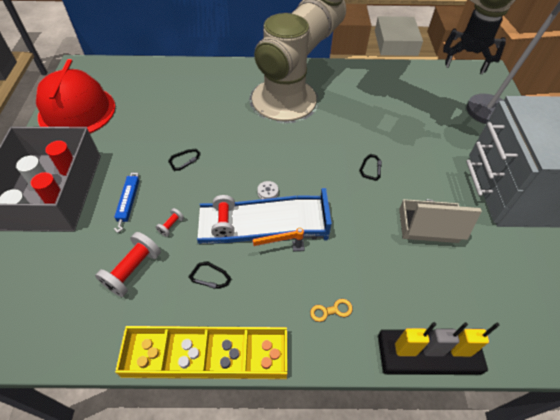

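The pictures show three red-and-silver rollers in the top view: 
- one across the lane at about (330,203)
- a small one on the bench at (379,204)
- a large one on the bench at (407,155)

The one in the lane is the middle-sized roller and sits in the valley, and the close crop confirms it. The stop is at the left (px ~233) and the keeper pivot at (258,178), with its arm pointing downhill to (301,169). Next I fit the rack pose.

```bash
cat > fit.py <<'E'
from h import *
from scipy.optimize import least_squares
def R2W(q,P):
    c,s=np.cos(q[2]),np.sin(q[2]);P=np.array(P,float)
    return np.array([q[0]+c*P[0]-s*P[1],q[1]+s*P[0]+c*P[1],P[2]])
E
python3 - <<'E'
from fit import *
p=cap('top','top2.png');s=cap('scene')
c=lambda u,v:np.array([215+(u+.5)/5.333-.5,155+(v+.5)/5.333-.5])
obs=[((-190,-59,27),c(729,157)),((-190,59,27),c(741,374)),((157,-59,78),c(79,161)),((157,59,78),c(88,385)),((75,-75,76),c(232,123))]
f=lambda q:np.concatenate([proj(p,R2W(q,P))-o for P,o in obs])
r=least_squares(f,[520,-60,1.57],x_scale=[10,10,.02],loss='soft_l1');print(r.x,np.round(r.fun,2).reshape(-1,2).tolist())
q=r.x;np.save('q.npy',q)
def draw(p,name,k,off,size):
    im=cv2.cvtColor(np.asarray(p['frame']),cv2.COLOR_RGB2BGR)[off[1]:off[1]+size[1],off[0]:off[0]+size[0]]
    im=cv2.resize(im,None,fx=k,fy=k,interpolation=cv2.INTER_CUBIC)
    def L(A,B,col):
        a,b=[tuple(int(round(x)) for x in (proj(p,R2W(q,P))-off+.5)*k) for P in(A,B)];cv2.line(im,a,b,col,1)
    for y in(-59,59):
        L((-190,y,27),(-120,y,24),(0,255,255));L((-120,y,24),(80,y,48.6),(0,255,255));L((80,y,48.6),(145,y,44),(0,255,255))
    for x in(145,157): L((x,-59,78),(x,59,78),(0,255,0))
    L((-121,-50,42),(-121,50,42),(255,255,0))
    L((75,-75,76),(75,-75,0),(255,0,255))
    for v in(0,.25):
        a=3.39-v;L((75,-75,76),(75+120*np.cos(a),-75+120*np.sin(a),76),(255,0,255))
    return im
a=draw(p,'',5,(215,150),(150,90));b=draw(s,'',5,(185,175),(160,90))
cv2.imwrite('pics/ov.png',np.vstack([cv2.copyMakeBorder(a,0,0,0,50,0),b])[:,:800][:, :] if 0 else cv2.resize(np.vstack([cv2.copyMakeBorder(a,0,0,0,50,0),b]),(530,600)))
cv2.imwrite('pics/ov.png',cv2.resize(np.vstack([cv2.copyMakeBorder(a,0,0,0,50,0),b]),(533,600),interpolation=cv2.INTER_AREA))
E
```

```text
[528.29679146 -44.99779244   1.621767  ] [[0.18, -0.15], [0.48, -0.09], [-0.33, -0.23], [-0.95, 0.12], [0.47, 0.33]]
```

View pics/ov.png

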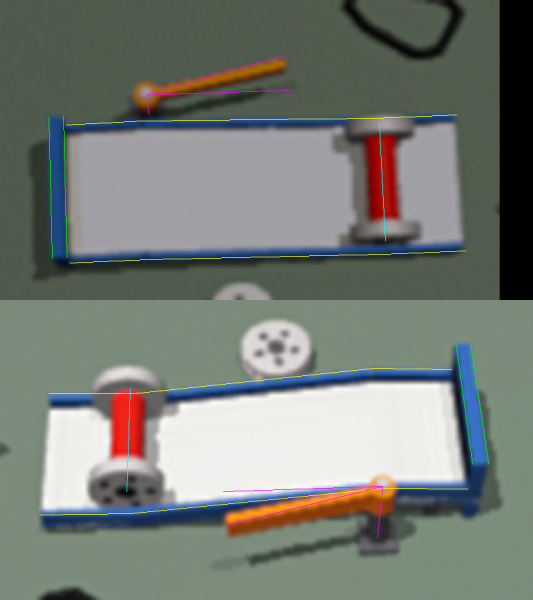

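The overlay matches: rack origin is (528,-45) with yaw 1.622, the roller is in the valley and the keeper is near 0. I'll write a helper that gives the remaining move in tool units.

```bash
cat > go.py <<'E'
from fit import *
import sys
from scipy.spatial.transform import Rotation as Ro
q=np.load('q.npy');s=telemetry.sense()
w,x,y,z=s['ee_rot'];R=Ro.from_quat([x,y,z,w]).as_matrix();p=np.array(s['eef_pos'])
c,sn=np.cos(q[2]),np.sin(q[2]);T=np.array([[c,sn,0],[sn,-c,0],[0,0,-1]])
d=p-[q[0],q[1],0];print('t',round(s['time_s'],2),'rack xyz',np.round([c*d[0]+sn*d[1],-sn*d[0]+c*d[1],d[2]],1),'F',np.round(s['force'],1),'w',round(s['grip_width'],2),'j',np.round(s['joints'],2))
for a in sys.argv[1:]:
    g=R2W(q,[float(v) for v in a.split(',')])
    print(a,'world',np.round(g),'shift',np.round(R.T@(g-p)/120,3),'rot',np.round(Ro.from_matrix(R.T@T).as_rotvec()/.5,3))
E
python3 go.py -165,0,200 -165,0,32
```

```text
t 0.6 rack xyz [562.3 338.  209.1] F [-1.   0.7 -0.6] w 1.0 j [ 1.03  0.31  1.5   0.    1.33 -0.22]
-165,0,200 world [ 537. -210.  200.] shift [-4.794 -4.657  0.076] rot [ 0.    -0.     2.412]
-165,0,32 world [ 537. -210.   32.] shift [-4.794 -4.657  1.476] rot [ 0.    -0.     2.412]
```

>>> drive_tool(series="-1 -0.97 0 0 0 0 0.35; -1 -0.97 0 0 0 0 0.35; -1 -0.97 0 0 0 0 0.35; -1 -0.97 0 0 0 0 0.35")

```text
time_s: 1.0
eef_pos: [241.4, 348.9, 209.2]
ee_rot: [0.0, 0.157, 0.988, -0.0]
force: [1.1, 0.4, -0.4]
grip_width: 0.351
```

>>> drive_tool(series="-1 -0.97 0 0 0 0 0.35; -1 -0.97 0 0 0 0 0.35; -1 -0.97 0 0 0 0 0.35; -1 -0.97 0 0 0 0 0.35")

```text
time_s: 1.4
eef_pos: [320.4, 198.2, 209.5]
ee_rot: [0.001, 0.159, 0.987, -0.0]
force: [-0.3, 0.9, -0.3]
grip_width: 0.351
```

>>> drive_tool(series="-1 -0.97 0 0 0 0 0.35; -1 -0.97 0 0 0 0 0.35; -1 -0.97 0 0 0 0 0.35; -1 -0.97 0 0 0 0 0.35")

```text
time_s: 1.8
eef_pos: [399.1, 46.7, 209.9]
ee_rot: [0.001, 0.161, 0.987, -0.001]
force: [1.3, 0.4, -0.2]
grip_width: 0.352
```

>>> drive_tool(series="-1 -0.97 0 0 0 0.25 0.35; -1 -0.97 0 0 0 0.5 0.35; -1 -0.97 0 0 0 0.75 0.35; -1 -0.97 0 0 0 1 0.35")

```text
time_s: 2.2
eef_pos: [477.0, -105.2, 209.9]
ee_rot: [0.001, 0.404, 0.915, -0.0]
force: [0.4, 0.7, 0.2]
grip_width: 0.351
```

```bash
python3 go.py -165,0,150
```

```text
t 2.2 rack xyz [-57.6  54.3 209.9] F [0.4 0.7 0.2] w 0.35 j [-0.46  0.23  1.6  -0.    1.3  -1.2 ]
-165,0,150 world [ 537. -210.  150.] shift [-0.977 -0.22   0.502] rot [0.003 0.006 1.378]
```

>>> drive_tool(series="-0.98 -0.22 0.3 0 0 0.25 0.35; -0.98 -0.22 0.3 0 0 0.5 0.35; -0.98 -0.22 0.3 0 0 0.75 0.35; -0.98 -0.22 0.5 0.003 0.006 1 0.35; -0.98 -0.22 0.5 0.003 0.006 1 0.35")

```text
time_s: 2.7
eef_pos: [535.7, -209.8, 147.2]
ee_rot: [-0.003, 0.618, 0.786, -0.0]
force: [-0.4, -0.4, -1.0]
grip_width: 0.348
```

```bash
python3 go.py -165,0,32
```

```text
t 2.7 rack xyz [-165.     1.   147.2] F [-0.4 -0.4 -1. ] w 0.35 j [-0.58  0.48  1.42 -0.    1.25 -0.81]
-165,0,32 world [ 537. -210.   32.] shift [-0.006  0.013  0.96 ] rot [-0.01  -0.008  0.374]
```

>>> drive_tool(series="0 0.013 0.4 -0.01 -0.008 0.37 0.35; 0 0.013 0.5 -0.01 -0.008 0.37 0.35; 0 0.013 0.5 -0.01 -0.008 0.37 0.35")

```text
time_s: 3.0
eef_pos: [536.1, -208.2, 86.3]
ee_rot: [-0.002, 0.687, 0.727, -0.0]
force: [-1.1, 0.2, -0.1]
grip_width: 0.356
```

```bash
python3 go.py -165,0,32
python3 - <<'E'
from h import *
a=cap('wrist');b=cap('top')
f=lambda p:cv2.cvtColor(np.asarray(p['frame']),cv2.COLOR_RGB2BGR)
t=cv2.resize(f(b)[140:250,250:390],(560,440),interpolation=cv2.INTER_CUBIC)
cv2.imwrite('pics/w1.png',cv2.resize(np.hstack([f(a),cv2.resize(t,(535,420))]),(800,307),interpolation=cv2.INTER_AREA))
E
```

```text
t 3.0 rack xyz [-163.4    0.5   86.3] F [-1.1  0.2 -0.1] w 0.36 j [-0.57  0.54  1.49 -0.    1.11 -0.63]
-165,0,32 world [ 537. -210.   32.] shift [-0.014  0.006  0.452] rot [-0.005 -0.004  0.011]
```

View pics/w1.png

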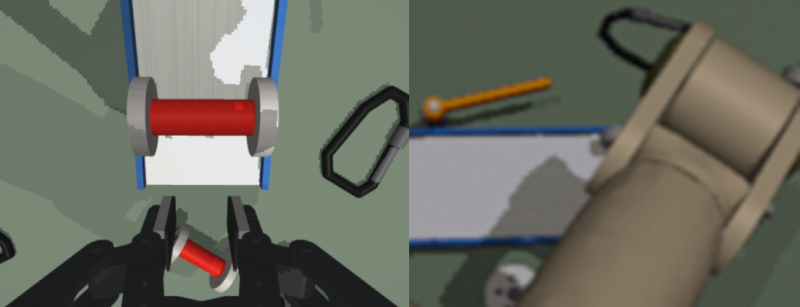

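The wrist view shows the roller square across the lane at (200,117), with the fingers centred behind it. I'll narrow the fingers for clearance from the discs, then lower them.

>>> drive_tool(series="-0.02 0.006 0.1 -0.005 -0.004 0.011 0.15; -0.02 0.006 0.3 -0.005 -0.004 0.011 0.15; -0.02 0.006 0.44 -0.005 -0.004 0.011 0.15; -0.02 0.006 0.44 -0.005 -0.004 0.011 0.15")

```text
time_s: 3.5
eef_pos: [537.8, -211.3, 34.7]
ee_rot: [0.001, 0.688, 0.725, 0.0]
force: [-0.0, 0.0, 0.2]
grip_width: 0.153
```

```bash
python3 go.py -147,0,33 -120,0,33 -80,0,37
```

```text
t 3.5 rack xyz [-166.5   -1.    34.7] F [-0.   0.   0.2] w 0.15 j [-0.58  0.61  1.53 -0.    1.   -0.63]
-147,0,33 world [ 536. -192.   33.] shift [ 0.163 -0.008  0.014] rot [0.004 0.004 0.003]
-120,0,33 world [ 534. -165.   33.] shift [ 0.388 -0.008  0.014] rot [0.004 0.004 0.003]
-80,0,37 world [ 532. -125.   37.] shift [ 0.721 -0.007 -0.02 ] rot [0.004 0.004 0.003]
```

>>> drive_tool(series="0.06 -0.008 0.01 0 0 0 0.15; 0.1 -0.008 0.01 0 0 0 0.15; 0.13 -0.008 0.01 0 0 0 0.15; 0.15 -0.008 0.01 0 0 0 0.15; 0.17 -0.008 0.01 0 0 0 0.15; 0.19 -0.008 0.008 0 0 0 0.15; 0.22 -0.008 0.004 0 0 0 0.15; 0.25 -0.008 0 0 0 0 0.15; 0.285 -0.008 -0.004 0 0 0 0.15; 0.32 -0.008 -0.008 0 0 0 0.15; 0.36 -0.008 -0.013 0 0 0 0.15; 0.40 -0.008 -0.018 0 0 0 0.15; 0.44 -0.008 -0.023 0 0 0 0.15; 0.48 -0.008 -0.028 0 0 0 0.15; 0.52 -0.008 -0.033 0 0 0 0.15; 0.56 -0.008 -0.038 0 0 0 0.15; 0.60 -0.008 -0.043 0 0 0 0.15; 0.64 -0.008 -0.048 0 0 0 0.15; 0.68 -0.008 -0.053 0 0 0 0.15; 0.72 -0.008 -0.058 0 0 0 0.15")

```text
time_s: 5.5
eef_pos: [532.3, -124.6, 41.6]
ee_rot: [0.001, 0.688, 0.725, 0.0]
force: [0.6, -0.3, -0.1]
grip_width: 0.153
```

```bash
python3 go.py 20,0,54 60,0,59 66,0,59
python3 - <<'E'
from h import *
p=cap('wrist','w2.png');print([(np.round(d['rect']),d['confidence']) for d in nets.spot_in('roller',p)])
E
```

```text
t 5.5 rack xyz [-79.7   0.1  41.6] F [ 0.6 -0.3 -0.1] w 0.15 j [-0.44  0.55  1.63 -0.    0.97 -0.5 ]
20,0,54 world [527. -25.  54.] shift [ 0.831  0.002 -0.105] rot [0.004 0.004 0.003]
60,0,59 world [525.  15.  59.] shift [ 1.164  0.003 -0.147] rot [0.004 0.004 0.003]
66,0,59 world [525.  21.  59.] shift [ 1.214  0.003 -0.148] rot [0.004 0.004 0.003]
[(array([166., 278., 387., 367.]), 0.73)]
```

View pics/w2.png

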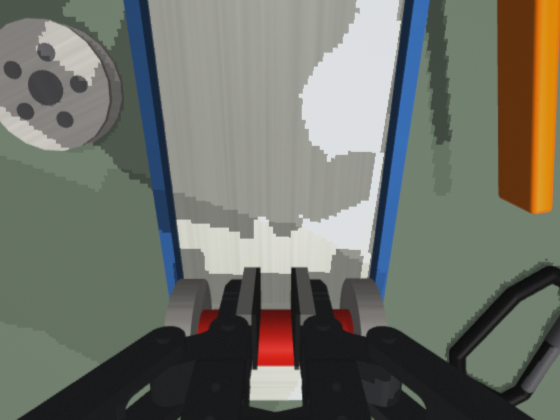

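Run:
```python
from fit import *
q=np.load('q.npy');p=cap('wrist');s=telemetry.sense()
for x in(-121,-100,-80,-55): 
    z=42+max(0,x+121)*.1228
    print(x,proj(p,R2W(q,(x,0,z+14))).round(),[proj(p,R2W(q,(x,y,z+30))).round() for y in(-44,44)])
print('lane',[(x,proj(p,R2W(q,(x,0,12))).round()) for x in(-190,-120)])
print('tcp',proj(p,s['eef_pos']),'tip20up',proj(p,np.array(s['eef_pos'])+[0,0,20]))
c=np.array(p['view']);print(-c[:3,:3].T@c[:3,3])
```

```text
-121 [277. 353.] [array([376., 378.]), array([178., 378.])]
-100 [277. 319.] [array([382., 342.]), array([172., 342.])]
-80 [277. 283.] [array([388., 304.]), array([166., 304.])]
-55 [277. 233.] [array([397., 249.]), array([158., 249.])]
lane [(-190, array([276., 395.])), (-120, array([277., 302.]))]
tcp [276.95914317 263.22450759] tip20up [277.15059344 283.89290521]
[527.23689059 -42.7028054  206.75608113]
```

The wrist image disagrees with the expected push. The barrel is at rows 310–365 (rack x about -110), behind the fingertips at row 268. I'll check from the side before moving.

Run:
```python
from fit import *
q=np.load('q.npy');p=cap('scene','s3.png')
im=cv2.imread('pics/s3.png')[160:265,170:350]
for x in(-121,-100,-55): print(x,(proj(p,R2W(q,(x,-50,42+max(0,x+121)*.1228)))-[170,160])*4.44)
print((proj(p,telemetry.sense()['eef_pos'])-[170,160])*4.44)
cv2.imwrite('pics/s3c.png',cv2.resize(im,None,fx=4.44,fy=4.44,interpolation=cv2.INTER_CUBIC))
```

```text
-121 [233.06881123 319.27111641]
-100 [268.77597008 315.69608542]
-55 [345.58091579 308.00630918]
[303.86158838 247.45624659]
```

View pics/s3c.png

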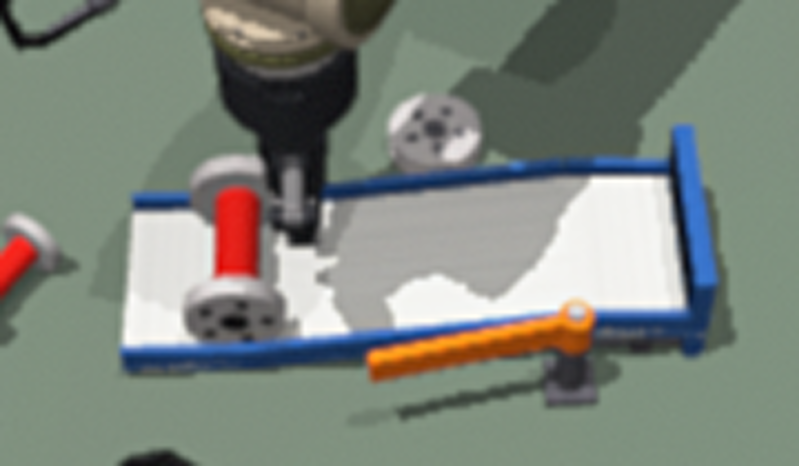

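The scene view shows the roller still in the valley, disc centre at (235,321), which is rack x = -121. The fingers are past it on the uphill side. I'll lift, go back, and retry lower with the fingers shut, checking after short steps.

>>> drive_tool(series="0.02 0 -0.3 0 0 0 0.1; 0.02 0 -0.6 0 0 0 0; -0.35 0 -0.65 0 0 0 0; -0.72 0 -0.65 0 0 0 0; -0.72 0 -0.65 0 0 0 0; -0.72 0 -0.65 0 0 0 0", newtons=40)

```text
time_s: 6.3
eef_pos: [536.3, -211.7, 119.3]
ee_rot: [0.001, 0.689, 0.725, 0.0]
force: [0.1, 0.8, 0.9]
grip_width: -0.004
```

```bash
cat > rl.py <<'E'
from fit import *
q=np.load('q.npy')
def chk(save=None):
    p=cap('wrist',save);r=nets.spot_in('roller',p);s=cap('scene')
    print('wrist',[(np.round(d['rect']).tolist(),round(d['confidence'],2)) for d in r][:2])
    print('scene',[(np.round(d['rect']).tolist(),round(d['confidence'],2)) for d in nets.spot_in('roller',s)])
    hs=cv2.cvtColor(np.asarray(s['frame']),cv2.COLOR_RGB2HSV)
    m=((hs[...,0]<6)|(hs[...,0]>174))&(hs[...,1]>170)&(hs[...,2]>70)
    # red barrel blob inside lane region of scene image -> rack x via column along y=-20
    best=[]
    poly=np.array([proj(s,R2W(q,P)) for P in((-190,-45,20),(-190,45,70),(145,45,95),(145,-45,50))],np.int32)
    k=np.zeros(m.shape,np.uint8);cv2.fillPoly(k,[poly],1);v,u=np.nonzero(m&(k>0))
    if len(u)>5:
        um,vm=np.mean(u),np.mean(v)
        xs=np.arange(-170,125,1.);e=[np.abs(proj(s,R2W(q,(x,-5,42+max(0,min(x,85)+121)*.1228+8)))[0]-um) for x in xs]
        print('barrel px',len(u),um.round(1),vm.round(1),'rack x ~',xs[np.argmin(e)])
    else: print('no red in lane (scene)')
if __name__=='__main__': chk()
E
python3 go.py -165,0,27; python3 rl.py
```

```text
t 6.3 rack xyz [-166.9    0.5  119.3] F [0.1 0.8 0.9] w -0.0 j [-0.58  0.5   1.46 -0.    1.17 -0.63]
-165,0,27 world [ 537. -210.   27.] shift [0.017 0.002 0.769] rot [ 0.003  0.003 -0.001]
wrist [([381.0, 334.0, 525.0, 415.0], 0.92), ([188.0, 94.0, 367.0, 196.0], 0.76)]
scene [([156.0, 208.0, 186.0, 237.0], 0.84), ([94.0, 232.0, 160.0, 297.0], 0.64), ([212.0, 195.0, 235.0, 237.0], 0.56)]
barrel px 167 223.0 212.0 rack x ~ -120.0
```

>>> drive_tool(series="0.017 0 0.3 0 0 0 0; 0.017 0 0.6 0 0 0 0; 0.017 0 0.76 0 0 0 0; 0.017 0 0.76 0 0 0 0")

```text
time_s: 6.9
eef_pos: [535.5, -206.5, 26.0]
ee_rot: [-0.001, 0.688, 0.726, -0.0]
force: [-0.1, 0.3, -0.0]
grip_width: 0.006
```

>>> drive_tool(series="0.05 0 0 0 0 0 0; 0.09 0 0 0 0 0 0; 0.12 0 0 0 0 0 0; 0.14 0 0 0 0 0 0; 0.16 0 0 0 0 0 0; 0.18 0 0 0 0 0 0; 0.20 0 0 0 0 0 0")

```text
time_s: 7.6
eef_pos: [534.7, -183.8, 27.5]
ee_rot: [0.0, 0.687, 0.726, -0.001]
force: [-5.0, -6.5, 11.7]
grip_width: 0.002
```

```bash
python3 go.py -165,0,27; python3 rl.py
```

```text
t 7.6 rack xyz [-138.9    0.6   27.5] F [-5.  -6.5 11.7] w 0.0 j [-0.54  0.6   1.57 -0.    0.97 -0.59]
-165,0,27 world [ 537. -210.   27.] shift [-0.217  0.005  0.005] rot [-0.001  0.003  0.008]
wrist [([135.0, 164.0, 424.0, 312.0], 0.72)]
scene [([94.0, 232.0, 162.0, 296.0], 0.84), ([156.0, 209.0, 184.0, 238.0], 0.81), ([214.0, 197.0, 237.0, 234.0], 0.6), ([198.0, 189.0, 331.0, 252.0], 0.28)]
barrel px 158 224.2 212.0 rack x ~ -117.0
```

Run:
```python
from fit import *
a=cap('wrist','w4.png')
s=cap('scene','s4.png');im=cv2.imread('pics/s4.png')[160:260,190:290]
cv2.imwrite('pics/c4.png',cv2.resize(np.hstack([cv2.imread('pics/w4.png'),cv2.resize(im,(420,420),interpolation=cv2.INTER_CUBIC)]),(800,343),interpolation=cv2.INTER_AREA))
```

```text
(no output)
```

View pics/c4.png

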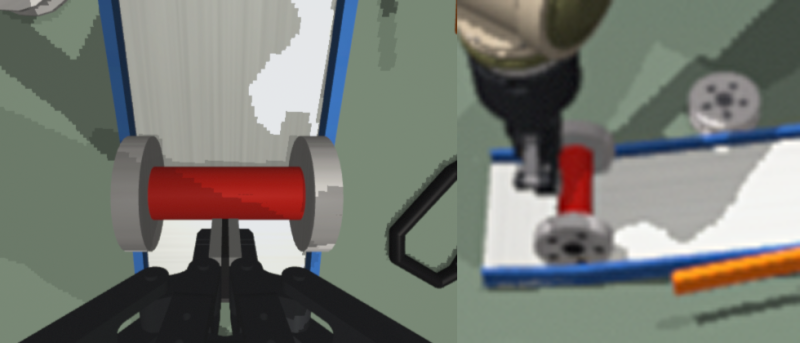

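The contact force points about 60° up and back. That means the gripper's side linkages, which spread along the jaw axis, are bearing on the discs. I'll turn the tool 90° so that it is only 22 mm wide across the lane. First I back off slowly, raise, and turn.

>>> drive_tool(series="-0.03 0 0 0 0 0 0; -0.06 0 0 0 0 0 0; -0.1 0 0 0 0 0 0; -0.16 0 0 0 0 0 0; -0.24 0 0 0 0 0 0; -0.28 0 -0.2 0 0 0 0; -0.28 0 -0.5 0 0 0.2 0; -0.28 0 -0.65 0 0 0.5 0; -0.28 0 -0.65 0 0 0.8 0; -0.28 0 -0.65 0 0 1 0; -0.28 0 -0.65 0 0 1 0")

```text
time_s: 9.0
eef_pos: [536.5, -217.9, 105.6]
ee_rot: [0.0, 0.846, 0.533, -0.001]
force: [-0.1, -0.7, 0.1]
grip_width: -0.003
```

>>> drive_tool(series="0 0 0 0 0 0.3 0; 0 0 0 0 0 0.6 0; 0 0 0 0 0 0.9 0; 0 0 0 0 0 1 0")

```text
time_s: 9.4
eef_pos: [536.5, -218.2, 105.4]
ee_rot: [0.0, 0.952, 0.306, -0.001]
force: [0.5, 0.6, -1.0]
grip_width: 0.002
```

>>> drive_tool(series="0 0 0 0 0 0.3 0; 0 0 0 0 0 0.6 0; 0 0 0 0 0 0.9 0; 0 0 0 0 0 1 0")

```text
time_s: 9.8
eef_pos: [536.4, -218.6, 105.1]
ee_rot: [0.0, 0.998, 0.06, -0.001]
force: [0.6, 0.1, -0.4]
grip_width: 0.003
```

```bash
sed -i 's/T=np.array.*/T=np.array([[sn,-c,0],[-c,-sn,0],[0,0,-1]])/' go.py; python3 go.py -172,0,34; python3 rl.py
```

```text
t 9.8 rack xyz [-173.8    0.8  105.1] F [ 0.6  0.1 -0.4] w 0.0 j [-0.59  0.53  1.46 -0.    1.15  0.86]
-172,0,34 world [ 537. -217.   34.] shift [ 0.008 -0.015  0.593] rot [0.001 0.003 0.139]
wrist [([458.0, 15.0, 560.0, 156.0], 0.9), ([144.0, 127.0, 247.0, 308.0], 0.85)]
scene [([213.0, 198.0, 235.0, 237.0], 0.92), ([154.0, 208.0, 184.0, 239.0], 0.85), ([96.0, 234.0, 160.0, 295.0], 0.79), ([196.0, 189.0, 333.0, 253.0], 0.72)]
barrel px 168 222.9 212.0 rack x ~ -120.0
```

>>> drive_tool(series="0.008 -0.015 0.2 0 0 0.139 0; 0.008 -0.015 0.4 0 0 0.139 0; 0.008 -0.015 0.59 0 0 0.139 0; 0.008 -0.015 0.59 0 0 0.139 0")

```text
time_s: 10.4
eef_pos: [535.5, -215.8, 31.8]
ee_rot: [-0.001, 1.0, 0.029, -0.003]
force: [-0.6, -0.7, 0.8]
grip_width: -0.0
```

>>> drive_tool(series="0 -0.04 0 0 0 0 0; 0 -0.08 0 0 0 0 0; 0 -0.12 0 0 0 0 0; 0 -0.15 0 0 0 0 0; 0 -0.17 0 0 0 0 0; 0 -0.19 0 0 0 0 0; 0 -0.21 0 0 0 0 0; 0 -0.23 -0.001 0 0 0 0; 0 -0.25 -0.003 0 0 0 0; 0 -0.27 -0.005 0 0 0 0")

```text
time_s: 11.4
eef_pos: [533.7, -183.2, 32.4]
ee_rot: [-0.001, 1.0, 0.029, -0.003]
force: [0.1, 0.1, 1.0]
grip_width: 0.002
```

```bash
python3 go.py -50,0,46; python3 rl.py
```

```text
t 11.4 rack xyz [-138.3    1.7   32.4] F [0.1 0.1 1. ] w 0.0 j [-0.54  0.6   1.57 -0.    0.98  0.98]
-50,0,46 world [531. -95.  46.] shift [ 0.019 -0.736 -0.111] rot [-0.005  0.011  0.014]
wrist [([449.0, 177.0, 560.0, 334.0], 0.86), ([161.0, 149.0, 311.0, 401.0], 0.79)]
scene [([212.0, 204.0, 234.0, 236.0], 0.71), ([155.0, 209.0, 187.0, 238.0], 0.65), ([93.0, 234.0, 157.0, 296.0], 0.64)]
barrel px 122 223.5 213.9 rack x ~ -119.0
```

>>> drive_tool(series="0.01 -0.03 -0.003 0 0 0 0; 0.015 -0.06 -0.007 0 0 0 0; 0.015 -0.09 -0.011 0 0 0 0; 0.015 -0.12 -0.015 0 0 0 0; 0.015 -0.15 -0.018 0 0 0 0; 0.015 -0.18 -0.022 0 0 0 0; 0.015 -0.21 -0.026 0 0 0 0; 0.015 -0.24 -0.03 0 0 0 0")

```text
time_s: 12.4
eef_pos: [533.7, -154.1, 36.0]
ee_rot: [-0.001, 1.0, 0.029, -0.003]
force: [-0.2, 0.9, -0.8]
grip_width: 0.001
```

```bash
python3 go.py 20,0,56 60,0,60; python3 rl.py
```

```text
t 12.4 rack xyz [-109.3    0.2   36. ] F [-0.2  0.9 -0.8] w 0.0 j [-0.49  0.57  1.59 -0.    0.98  1.02]
20,0,56 world [527. -25.  56.] shift [ 0.008 -1.078 -0.164] rot [-0.005  0.012  0.015]
60,0,60 world [525.  15.  60.] shift [ 0.01  -1.411 -0.196] rot [-0.005  0.012  0.015]
wrist [([496.0, 243.0, 560.0, 327.0], 0.62), ([242.0, 149.0, 382.0, 402.0], 0.61)]
scene [([211.0, 210.0, 227.0, 236.0], 0.91), ([96.0, 233.0, 157.0, 296.0], 0.87), ([154.0, 208.0, 186.0, 238.0], 0.64)]
barrel px 123 218.3 213.9 rack x ~ -133.0
```

Run:
```python
from fit import *
q=np.load('q.npy')
a=cap('wrist','w5.png')
for x in(-140,-121,-100,-83):
    print(x,[proj(a,R2W(q,(x,y,42+max(0,x+121)*.1228))).round() for y in(-50,0,50)])
print('tcp',proj(a,telemetry.sense()['eef_pos']))
s=cap('scene','s5.png');im=cv2.imread('pics/s5.png')[160:260,190:290]
cv2.imwrite('pics/c5.png',cv2.resize(np.hstack([cv2.imread('pics/w5.png'),cv2.resize(im,(420,420),interpolation=cv2.INTER_CUBIC)]),(800,343),interpolation=cv2.INTER_AREA))
```

```text
-140 [array([347., 162.]), array([340., 267.]), array([334., 355.])]
-121 [array([303., 162.]), array([300., 267.]), array([297., 354.])]
-100 [array([253., 163.]), array([255., 269.]), array([256., 358.])]
-83 [array([212., 163.]), array([217., 271.]), array([222., 360.])]
tcp [275.71496446 261.13848711]
```

View pics/c5.png

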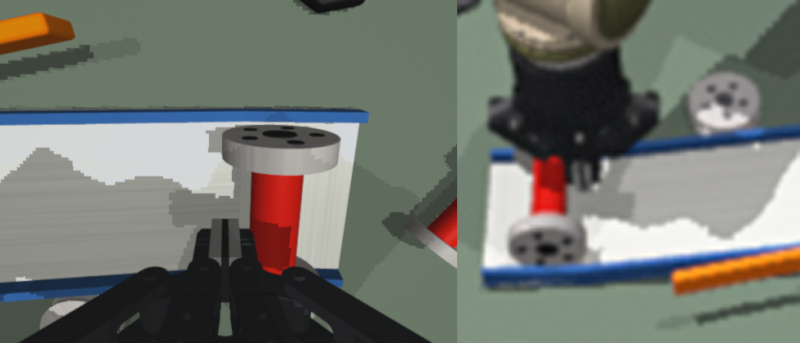

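The barrel (px x≈275 of the composite) is again downhill of the fingertip (px 225). At TCP z = 33 there was no force, and at 27 the force pointed about 60° upward. So the real fingertip seems to stand roughly 25 mm above the reported TCP, and it grazed over the barrel. I'll go back and measure this with a guarded touch on the lane.

>>> drive_tool(series="0 0 -0.3 0 0 0 0; 0 0.2 -0.4 0 0 0 0; 0 0.55 -0.3 0 0 0 0; 0 0.55 0 0 0 0 0; 0 0.55 0.1 0 0 0 0; 0 0.55 0.1 0 0 0 0")

```text
time_s: 13.3
eef_pos: [536.5, -219.5, 22.3]
ee_rot: [-0.002, 1.0, 0.029, -0.005]
force: [-0.0, 0.3, -0.2]
grip_width: -0.001
```

```bash
python3 go.py -173,0,20; python3 rl.py
python3 - <<'E'
from h import *
a=cap('wrist','w6.png');s=telemetry.sense();P=np.array(s['eef_pos'])
for h in(0,10,20,30):print(h,[proj(a,P+[dx,0,h]).round() for dx in(-11,0,11)])
E
```

```text
t 13.3 rack xyz [-174.7    0.7   22.3] F [-0.   0.3 -0.2] w -0.0 j [-0.59  0.64  1.52 -0.    0.99  0.92]
-173,0,20 world [ 537. -218.   20.] shift [ 0.006 -0.014  0.019] rot [-0.01   0.018  0.015]
wrist [([387.0, 185.0, 557.0, 349.0], 0.96), ([64.0, 153.0, 226.0, 405.0], 0.82)]
scene [([158.0, 210.0, 186.0, 235.0], 0.87), ([95.0, 232.0, 160.0, 295.0], 0.78), ([211.0, 198.0, 233.0, 234.0], 0.77), ([253.0, 229.0, 305.0, 246.0], 0.34), ([259.0, 183.0, 281.0, 200.0], 0.33)]
barrel px 167 221.0 211.7 rack x ~ -125.0
0 [array([274., 281.]), array([276., 261.]), array([277., 240.])]
10 [array([274., 292.]), array([276., 271.]), array([277., 249.])]
20 [array([274., 304.]), array([276., 282.]), array([277., 259.])]
30 [array([274., 317.]), array([275., 294.]), array([277., 270.])]
```

>>> drive_tool(series="0.006 0 0.03 0 0 0 0; 0.006 0 0.05 0 0 0 0; 0.006 0 0.06 0 0 0 0; 0.006 0 0.06 0 0 0 0")

```text
time_s: 13.95
eef_pos: [538.9, -220.4, 17.9]
ee_rot: [-0.001, 1.0, 0.029, -0.002]
force: [0.4, -0.3, -0.8]
grip_width: 0.0
```

>>> drive_tool(series="0 0 0.015 0 0 0 0; 0 0 0.03 0 0 0 0; 0 0 0.03 0 0 0 0")

```text
time_s: 14.25
eef_pos: [538.7, -220.3, 13.9]
ee_rot: [-0.001, 1.0, 0.029, -0.002]
force: [-0.0, -0.6, 1.2]
grip_width: -0.001
```

>>> drive_tool(series="0 0 0.015 0 0 0 0; 0 0 0.03 0 0 0 0; 0 0 0.03 0 0 0 0")

```text
time_s: 14.55
eef_pos: [538.6, -220.2, 10.0]
ee_rot: [-0.001, 1.0, 0.029, -0.003]
force: [0.1, 0.2, -0.5]
grip_width: -0.001
```

Reported z is now 10, below the lane surface at 14, with no contact. The offset is confirmed, so I continue the guarded descent.

>>> drive_tool(series="0 0 0.015 0 0 0 0; 0 0 0.03 0 0 0 0; 0 0 0.045 0 0 0 0; 0 0 0.045 0 0 0 0")

```text
time_s: 14.95
eef_pos: [538.4, -220.0, 4.3]
ee_rot: [-0.001, 1.0, 0.029, -0.003]
force: [-0.3, 0.5, 0.5]
grip_width: -0.002
```

>>> drive_tool(series="0 0 0.015 0 0 0 0; 0 0 0.03 0 0 0 0; 0 0 0.03 0 0 0 0")

```text
time_s: 15.25
eef_pos: [538.2, -220.0, 0.4]
ee_rot: [-0.001, 1.0, 0.029, -0.003]
force: [-0.5, 0.4, 0.8]
grip_width: -0.0
```

>>> drive_tool(series="0 0 0.015 0 0 0 0; 0 0 0.03 0 0 0 0; 0 0 0.03 0 0 0 0")

```text
time_s: 15.55
eef_pos: [538.0, -219.8, -3.5]
ee_rot: [-0.001, 1.0, 0.029, -0.003]
force: [0.1, 1.0, -0.0]
grip_width: -0.001
```

>>> drive_tool(series="0.01 -0.06 -0.055 0 0 0 0; 0.015 -0.12 -0.055 0 0 0 0; 0.015 -0.17 -0.055 0 0 0 0; 0.015 -0.2 -0.055 0 0 0 0; 0.015 -0.22 -0.055 0 0 0 0; 0.015 -0.24 -0.055 0 0 0 0; 0.015 -0.26 -0.056 0 0 0 0; 0.015 -0.28 -0.058 0 0 0 0; 0.015 -0.3 -0.06 0 0 0 0; 0.015 -0.32 -0.062 0 0 0 0")

```text
time_s: 16.55
eef_pos: [537.6, -181.3, 4.1]
ee_rot: [-0.001, 1.0, 0.029, -0.003]
force: [0.1, 0.7, 0.2]
grip_width: -0.001
```

```bash
python3 go.py -50,0,14; python3 rl.py
```

```text
t 16.55 rack xyz [-136.6   -2.4    4.1] F [0.1 0.7 0.2] w -0.0 j [-0.53  0.64  1.57 -0.    0.93  0.98]
-50,0,14 world [531. -95.  14.] shift [-0.015 -0.722 -0.081] rot [-0.006  0.012  0.015]
wrist [([102.0, 173.0, 283.0, 413.0], 0.96), ([473.0, 264.0, 560.0, 382.0], 0.7)]
scene [([96.0, 232.0, 159.0, 296.0], 0.85), ([156.0, 208.0, 185.0, 235.0], 0.84), ([219.0, 212.0, 239.0, 235.0], 0.64)]
barrel px 72 227.5 216.7 rack x ~ -108.0
```

The roller now sits at x ≈ -108, ahead of the fingers and in contact. I continue slowly up the slope.

>>> drive_tool(series="-0.005 -0.02 -0.002 0 0 0 0; -0.01 -0.045 -0.005 0 0 0 0; -0.015 -0.075 -0.009 0 0 0 0; -0.015 -0.11 -0.0135 0 0 0 0; -0.015 -0.145 -0.018 0 0 0 0; -0.015 -0.18 -0.022 0 0 0 0; -0.015 -0.215 -0.0265 0 0 0 0; -0.015 -0.25 -0.031 0 0 0 0; -0.015 -0.285 -0.035 0 0 0 0; -0.015 -0.32 -0.039 0 0 0 0; -0.015 -0.355 -0.0435 0 0 0 0; -0.015 -0.39 -0.048 0 0 0 0; -0.015 -0.425 -0.052 0 0 0 0; -0.015 -0.46 -0.0565 0 0 0 0; -0.015 -0.495 -0.061 0 0 0 0; -0.015 -0.53 -0.065 0 0 0 0; -0.015 -0.565 -0.0695 0 0 0 0; -0.015 -0.595 -0.073 0 0 0 0; -0.015 -0.615 -0.0755 0 0 0 0; -0.015 -0.63 -0.0775 0 0 0 0")

```text
time_s: 18.75
eef_pos: [531.4, -105.8, 13.6]
ee_rot: [-0.001, 1.0, 0.029, -0.003]
force: [-0.3, -0.4, 0.0]
grip_width: 0.0
```

```bash
python3 go.py 30,0,24 60,0,27; python3 rl.py
```

```text
t 18.75 rack xyz [-60.9  -0.   13.6] F [-0.3 -0.4  0. ] w 0.0 j [-0.41  0.59  1.65 -0.    0.91  1.1 ]
30,0,24 world [527. -15.  24.] shift [ 0.005 -0.758 -0.085] rot [-0.006  0.013  0.016]
60,0,27 world [525.  15.  27.] shift [ 0.007 -1.008 -0.109] rot [-0.006  0.013  0.016]
wrist [([102.0, 163.0, 284.0, 413.0], 0.84)]
scene [([94.0, 233.0, 161.0, 296.0], 0.85), ([155.0, 209.0, 187.0, 236.0], 0.84), ([254.0, 231.0, 305.0, 244.0], 0.27), ([259.0, 183.0, 279.0, 200.0], 0.25)]
barrel px 82 255.7 213.3 rack x ~ -34.0
```

>>> drive_tool(series="0 -0.02 -0.0025 0 0 0 0; 0 -0.045 -0.0055 0 0 0 0; 0 -0.075 -0.009 0 0 0 0; 0 -0.11 -0.0135 0 0 0 0; 0 -0.15 -0.018 0 0 0 0; 0 -0.19 -0.023 0 0 0 0; 0 -0.23 -0.028 0 0 0 0; 0 -0.27 -0.033 0 0 0 0; 0 -0.31 -0.038 0 0 0 0; 0 -0.35 -0.043 0 0 0 0; 0 -0.39 -0.048 0 0 0 0; 0 -0.43 -0.053 0 0 0 0; 0 -0.47 -0.058 0 0 0 0; 0 -0.51 -0.063 0 0 0 0; 0 -0.55 -0.0675 0 0 0 0; 0 -0.59 -0.0725 0 0 0 0; 0 -0.63 -0.0775 0 0 0 0; 0 -0.665 -0.082 0 0 0 0; 0 -0.69 -0.085 0 0 0 0; 0 -0.71 -0.087 0 0 0 0")

```text
time_s: 20.95
eef_pos: [526.4, -20.7, 24.2]
ee_rot: [-0.002, 1.0, 0.029, -0.003]
force: [0.1, -0.1, -0.2]
grip_width: 0.006
```

```bash
python3 go.py 55,0,27 60,0,27 66,0,27; python3 rl.py
```

```text
t 20.95 rack xyz [24.4  0.7 24.2] F [ 0.1 -0.1 -0.2] w 0.01 j [-0.26  0.54  1.69  0.    0.91  1.25]
55,0,27 world [525.  10.  27.] shift [ 0.008 -0.255 -0.023] rot [-0.006  0.013  0.016]
60,0,27 world [525.  15.  27.] shift [ 0.008 -0.297 -0.023] rot [-0.006  0.013  0.016]
66,0,27 world [525.  21.  27.] shift [ 0.008 -0.347 -0.022] rot [-0.006  0.013  0.016]
wrist []
scene [([155.0, 206.0, 186.0, 237.0], 0.82), ([282.0, 208.0, 300.0, 231.0], 0.65), ([93.0, 231.0, 159.0, 296.0], 0.58)]
barrel px 74 287.8 209.9 rack x ~ 51.0
```

>>> drive_tool(series="0 -0.02 -0.0025 0 0 0 0; 0 -0.045 -0.0055 0 0 0 0; 0 -0.07 -0.0085 0 0 0 0; 0 -0.1 -0.012 0 0 0 0; 0 -0.13 -0.016 0 0 0 0; 0 -0.16 -0.02 0 0 0 0; 0 -0.185 -0.022 0 0 0 0; 0 -0.205 -0.025 0 0 0 0; 0 -0.22 -0.027 0 0 0 0; 0 -0.235 -0.028 0 0 0 0; 0 -0.25 -0.028 0 0 0 0; 0 -0.265 -0.028 0 0 0 0; 0 -0.28 -0.028 0 0 0 0; 0 -0.295 -0.028 0 0 0 0; 0 -0.31 -0.028 0 0 0 0; 0 -0.325 -0.028 0 0 0 0; 0 -0.335 -0.028 0 0 0 0; 0 -0.335 -0.028 0 0 0 0; 0 -0.335 -0.028 0 0 0 0; 0 -0.335 -0.028 0 0 0 0")

```text
time_s: 23.15
eef_pos: [524.0, 19.1, 27.6]
ee_rot: [-0.002, 1.0, 0.029, -0.003]
force: [-0.5, -0.2, -0.4]
grip_width: 0.002
```

```bash
python3 go.py 60,0,120; python3 rl.py
```

```text
t 23.15 rack xyz [64.2  1.  27.6] F [-0.5 -0.2 -0.4] w 0.0 j [-0.19  0.53  1.7   0.    0.92  1.32]
60,0,120 world [525.  15. 120.] shift [ 0.003  0.033 -0.771] rot [-0.007  0.014  0.016]
wrist [([33.0, 162.0, 221.0, 406.0], 0.61)]
scene [([94.0, 232.0, 159.0, 297.0], 0.95), ([305.0, 192.0, 327.0, 230.0], 0.63)]
barrel px 111 311.8 206.6 rack x ~ 113.0
```

The roller has dropped over the crest and reads x ≈ 113, against the stop. Next I lift clear and go outside the keeper.

>>> drive_tool(series="0 0.06 -0.05 0 0 0 0; 0 0.08 -0.3 0 0 0 0; 0 0.08 -0.55 0 0 0 0; 0 0.08 -0.55 0 0 0 0")

```text
time_s: 23.75
eef_pos: [527.2, 8.4, 97.6]
ee_rot: [-0.001, 1.0, 0.029, 0.0]
force: [0.6, 0.8, 0.0]
grip_width: 0.002
```

```bash
python3 go.py -3,-128,90 -3,-128,30
```

```text
t 23.75 rack xyz [53.4 -1.6 97.6] F [0.6 0.8 0. ] w 0.0 j [-0.21  0.43  1.64  0.    1.07  1.3 ]
-3,-128,90 world [656. -41.  90.] shift [1.05  0.478 0.063] rot [-0.003 -0.001  0.015]
-3,-128,30 world [656. -41.  30.] shift [1.049 0.479 0.563] rot [-0.003 -0.001  0.015]
```

>>> drive_tool(series="0.3 0.4 0 0 0 0 0; 0.7 0.48 0 0 0 0 0; 1 0.48 0 0 0 0 0; 1 0.48 0 0 0 0 0")

```text
time_s: 24.15
eef_pos: [653.6, -43.3, 95.7]
ee_rot: [-0.001, 1.0, 0.029, 0.001]
force: [-1.4, 0.3, -0.1]
grip_width: 0.003
```

```bash
python3 go.py -3,-128,30
python3 - <<'E'
from fit import *
p=cap('scene');t=cap('top','t7.png');w=cap('wrist','w7.png')
q=np.load('q.npy')
for n,c in(('top',t),('scene',p)):
    print(n,[(np.round(d['rect']).tolist(),round(d['confidence'],2)) for d in nets.spot_in('keeper',c)])
    for v in(0,.1,.25):print(v,proj(c,R2W(q,(75+120*np.cos(3.39-v),-75+120*np.sin(3.39-v),64))).round(1))
E
```

```text
t 24.15 rack xyz [  -4.7 -125.2   95.7] F [-1.4  0.3 -0.1] w 0.0 j [-0.25  0.69  1.21  0.    1.24  1.27]
-3,-128,30 world [656. -41.  30.] shift [ 0.023 -0.013  0.548] rot [-0.002 -0.003  0.014]
top []
0 [299.7 167.2]
0.1 [300.7 171.2]
0.25 [301.5 177.5]
scene []
0 [253.2 244.5]
0.1 [252.2 240.5]
0.25 [251.6 234.5]
```

>>> drive_tool(series="0.025 0 0.2 0 0 0 0; 0.025 0 0.4 0 0 0 0; 0.025 0 0.54 0 0 0 0; 0.025 0 0.54 0 0 0 0")

```text
time_s: 24.8
eef_pos: [650.4, -41.4, 31.1]
ee_rot: [-0.001, 1.0, 0.029, -0.002]
force: [-0.1, -0.5, 0.3]
grip_width: 0.002
```

```bash
python3 go.py
python3 - <<'E'
from fit import *
s=telemetry.sense();q=np.load('q.npy');c,sn=np.cos(q[2]),np.sin(q[2]);d=np.array(s['eef_pos'])-[*q[:2],0]
r0=np.array([c*d[0]+sn*d[1],-sn*d[0]+c*d[1]])
for v in np.arange(0,1.83,.13):
    a=3.39-v;u=np.array([np.cos(a),np.sin(a)]);n=np.array([-np.sin(a),np.cos(a)])
    k=np.array([75,-75])+85*u+(4+14.5*abs(n[0])+11*abs(n[1]))*n
    e=(k-r0)/120;print(round(v,2),k.round(1),'tx',(-e[1]).round(3),'ty',(-e[0]).round(3))
E
```

```text
t 24.8 rack xyz [  -2.6 -122.2   31.1] F [-0.1 -0.5  0.3] w 0.0 j [-0.24  0.76  1.27  0.    1.12  1.27]
0.0 [  -2.9 -113.6] tx -0.072 ty 0.003
0.13 [  -7.4 -101.6] tx -0.172 ty 0.04
0.26 [-10.2 -89.2] tx -0.275 ty 0.063
0.39 [-11.5 -79.8] tx -0.353 ty 0.075
0.52 [-11.8 -70. ] tx -0.435 ty 0.077
0.65 [-11. -60.] tx -0.518 ty 0.07
0.78 [ -8.8 -49.9] tx -0.602 ty 0.052
0.91 [ -5.3 -39.8] tx -0.686 ty 0.023
1.04 [ -0.4 -30. ] tx -0.768 ty -0.018
1.17 [  5.9 -20.7] tx -0.845 ty -0.071
1.3 [ 13.7 -12.1] tx -0.917 ty -0.136
1.43 [22.8 -4.5] tx -0.98 ty -0.211
1.56 [33.1  1.8] tx -1.033 ty -0.297
1.69 [44.4  6.7] tx -1.074 ty -0.392
1.82 [56.6 10. ] tx -1.102 ty -0.493
```

>>> drive_tool(series="-0.03 0 0 0 0 0 0; -0.07 0 0 0 0 0 0; -0.12 0.02 0 0 0 0 0; -0.17 0.04 0 0 0 0 0; -0.22 0.05 0 0 0 0 0; -0.275 0.063 0 0 0 0 0; -0.31 0.07 0 0 0 0 0; -0.35 0.075 0 0 0 0 0; -0.39 0.076 0 0 0 0 0; -0.435 0.077 0 0 0 0 0; -0.475 0.074 0 0 0 0 0; -0.52 0.07 0 0 0 0 0; -0.56 0.06 0 0 0 0 0; -0.6 0.052 0 0 0 0 0; -0.645 0.04 0 0 0 0 0; -0.685 0.023 0 0 0 0 0; -0.73 0.003 0 0 0 0 0; -0.768 -0.018 0 0 0 0 0; -0.768 -0.018 0 0 0 0 0")

```text
time_s: 26.7
eef_pos: [557.6, -44.2, 31.5]
ee_rot: [-0.001, 1.0, 0.029, -0.003]
force: [-0.6, 0.5, -0.7]
grip_width: 0.002
```

```bash
python3 go.py 5.9,-20.7,31 13.7,-12.1,31 22.8,-4.5,31 33.1,1.8,31 44.4,6.7,31 56.6,10,31; python3 rl.py
python3 - <<'E'
from fit import *
q=np.load('q.npy')
c=cap('scene','s8.png');w=cap('wrist','w8.png')
print([(np.round(d['rect']).tolist(),round(d['confidence'],2)) for d in nets.spot_in('keeper',c)])
for v in(0,.5,1,1.1):print(v,proj(c,R2W(q,(75+120*np.cos(3.39-v),-75+120*np.sin(3.39-v),64))).round(1))
im=cv2.imread('pics/s8.png')[160:260,230:350]
cv2.imwrite('pics/c8.png',cv2.resize(np.hstack([cv2.imread('pics/w8.png'),cv2.resize(im,(504,420),interpolation=cv2.INTER_CUBIC)]),(800,316),interpolation=cv2.INTER_AREA))
E
```

```text
t 26.7 rack xyz [ -0.7 -29.3  31.5] F [-0.6  0.5 -0.7] w 0.0 j [-0.29  0.59  1.59  0.    0.97  1.22]
5.9,-20.7,31 world [549. -38.  31.] shift [-0.071 -0.056  0.005] rot [-0.006  0.01   0.016]
13.7,-12.1,31 world [540. -31.  31.] shift [-0.143 -0.121  0.005] rot [-0.006  0.01   0.016]
22.8,-4.5,31 world [532. -22.  31.] shift [-0.205 -0.198  0.006] rot [-0.006  0.01   0.016]
33.1,1.8,31 world [525. -12.  31.] shift [-0.257 -0.284  0.006] rot [-0.006  0.01   0.016]
44.4,6.7,31 world [519.  -1.  31.] shift [-0.297 -0.378  0.007] rot [-0.006  0.01   0.016]
56.6,10,31 world [515.  11.  31.] shift [-0.324 -0.48   0.007] rot [-0.006  0.01   0.016]
wrist [([0.0, 224.0, 81.0, 420.0], 0.82)]
scene [([302.0, 189.0, 325.0, 230.0], 0.81), ([157.0, 207.0, 185.0, 238.0], 0.74), ([95.0, 234.0, 159.0, 296.0], 0.57)]
barrel px 167 311.2 203.7 rack x ~ 112.0
[([274.0, 218.0, 304.0, 239.0], 0.53), ([195.0, 185.0, 331.0, 250.0], 0.22)]
0 [253.2 244.5]
0.5 [253.  224.6]
1 [263.5 207.9]
1.1 [266.7 205.3]
```

View pics/c8.png

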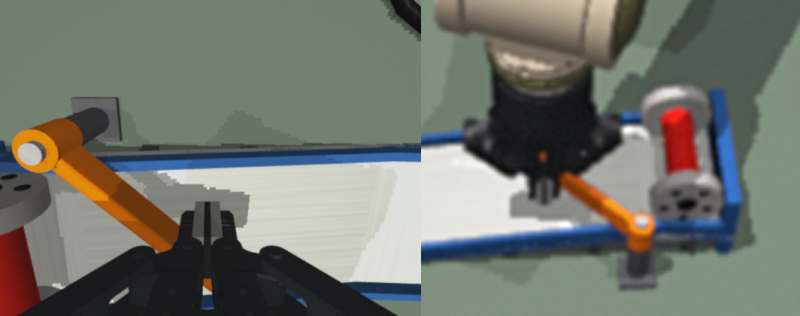

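The keeper is sweeping ahead of the fingers, with its pivot at (35,150) in the wrist half, and the roller rests at the stop (685,145). I continue to the end stop.

>>> drive_tool(series="-0.035 -0.025 0 0 0 0 0; -0.071 -0.056 0 0 0 0 0; -0.107 -0.09 0 0 0 0 0; -0.143 -0.121 0 0 0 0 0; -0.175 -0.16 0 0 0 0 0; -0.205 -0.198 0 0 0 0 0; -0.23 -0.24 0 0 0 0 0; -0.257 -0.284 0 0 0 0 0; -0.28 -0.33 0 0 0 0 0; -0.297 -0.378 0 0 0 0 0; -0.31 -0.42 0 0 0 0 0; -0.32 -0.45 0 0 0 0 0; -0.324 -0.47 0 0 0 0 0; -0.324 -0.48 0 0 0 0 0; -0.324 -0.48 0 0 0 0 0")

```text
time_s: 28.55
eef_pos: [516.1, 10.7, 31.7]
ee_rot: [-0.001, 1.0, 0.029, -0.002]
force: [0.4, -0.4, -0.3]
grip_width: -0.002
```

>>> drive_tool(series="0 -0.01 0 0 0 0 0; 0 -0.02 0 0 0 0 0; 0 -0.02 0 0 0 0 0")

```text
time_s: 28.85
eef_pos: [516.1, 11.7, 31.8]
ee_rot: [-0.0, 1.0, 0.029, -0.002]
force: [-0.5, -10.1, -0.9]
grip_width: -0.002
```

```bash
python3 go.py; python3 rl.py
```

```text
t 28.85 rack xyz [57.3  9.3 31.8] F [ -0.5 -10.1  -0.9] w -0.0 j [-0.2   0.51  1.72 -0.    0.91  1.31]
wrist [([14.0, 139.0, 201.0, 404.0], 0.71)]
scene [([158.0, 208.0, 184.0, 236.0], 0.89), ([303.0, 190.0, 327.0, 230.0], 0.88)]
barrel px 157 311.4 204.2 rack x ~ 112.0
```

There is 10 N at x = 57, which is exactly the expected end stop. I back off, lift and retreat.

>>> drive_tool(series="0 0.02 0 0 0 0 0; 0 0.08 0 0 0 0 0; 0 0.15 0 0 0 0 0; 0 0.15 -0.3 0 0 0 0; 0 0.15 -0.7 0 0 0 0; 0 0.3 -0.9 0 0 0 0; 0 0.3 -0.9 0 0 0 0")

```text
time_s: 29.75
eef_pos: [520.6, -26.4, 143.2]
ee_rot: [0.001, 1.0, 0.029, 0.001]
force: [0.2, -0.4, -0.9]
grip_width: -0.003
```

>>> drive_tool(series="0 0.4 -0.3 0 0 0 0; -0.4 0.8 -0.3 0 0 0 0; -0.8 0.9 -0.3 0 0 0 0; -1 0.9 -0.3 0 0 0 0; -1 0.9 -0.3 0 0 0 0")

```text
time_s: 30.25
eef_pos: [403.1, -141.6, 178.2]
ee_rot: [0.0, 1.0, 0.027, -0.0]
force: [0.4, 0.5, 0.0]
grip_width: -0.001
```

```bash
python3 go.py; python3 rl.py
python3 - <<'E'
from fit import *
q=np.load('q.npy')
c=cap('scene','s9.png');t=cap('top','t9.png')
a=cv2.imread('pics/s9.png');b=cv2.imread('pics/t9.png')
def ov(im,cam,off,size,k):
    im=cv2.resize(im[off[1]:off[1]+size[1],off[0]:off[0]+size[0]],None,fx=k,fy=k,interpolation=cv2.INTER_CUBIC)
    for v in(1.6,1.82):
        A,B=[tuple(int(x) for x in (proj(cam,R2W(q,P))-off+.5)*k) for P in((75,-75,76),(75+120*np.cos(3.39-v),-75+120*np.sin(3.39-v),76))]
        cv2.line(im,A,B,(255,0,255),1)
    return im
x=ov(a,c,(190,160),(160,105),5);y=ov(b,t,(210,150),(160,105),5)
cv2.imwrite('pics/fin.png',cv2.resize(np.vstack([x,y]),(457,600),interpolation=cv2.INTER_AREA))
E
```

```text
t 30.25 rack xyz [-90.1 129.9 178.2] F [0.4 0.5 0. ] w -0.0 j [-0.61  0.13  1.82 -0.    1.2   0.9 ]
wrist [([1.0, 47.0, 35.0, 93.0], 0.88), ([452.0, 2.0, 560.0, 80.0], 0.84)]
scene [([301.0, 188.0, 324.0, 229.0], 0.97), ([93.0, 234.0, 158.0, 297.0], 0.81), ([157.0, 207.0, 184.0, 239.0], 0.54)]
barrel px 171 311.2 203.6 rack x ~ 112.0
```

View pics/fin.png

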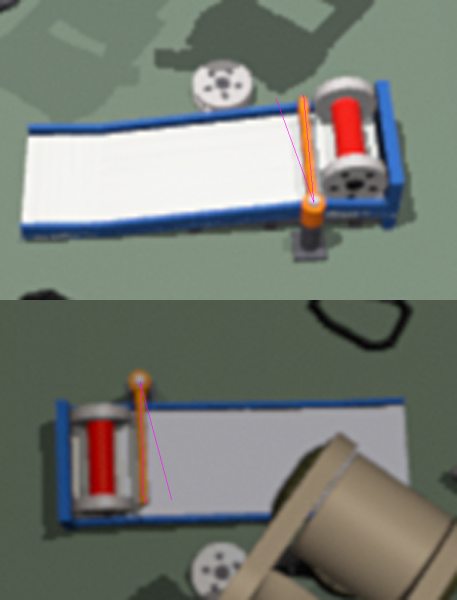

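The arm lies on the 1.82 line in both views, with the roller between it and the stop, and the pulley hasn't moved. I hand the job in.

```bash
python3 -c "
from rig import ctrl
print(ctrl.finish_job())"
```

```text
the job is handed in; nothing more can be done
None
```

The middle-sized roller was pushed up the lane at about 40–50 mm/s and slower near the crest. It dropped over and now rests against the stop. I then swung the keeper across until it met its end stop and withdrew the arm. The job took about 30 s and is handed in.

**Last checks**
- **Roller:** it reads rack x ≈ 112 mm in the scene view, against 115 mm for the seat, which is within calibration error.
- **Keeper:** it lies on the 1.82 rad line in both camera views. The fingers felt 10 N at its expected stop position.
- **Other gear:** the pulley and nearby carabiners look to be in place. I did not measure the rest of the gear.

**What went wrong on the way**
- The first three approaches failed. The real fingertips stand about 27 mm higher than the reported tool position, so the fingers passed over or grazed the roller, and one press reached about 14 N.
- During those attempts the roller was shifted within the valley by up to about 17 mm downhill, and it rolled back to rest. It stayed on the rack and never got onto the slope, but I did not measure its speed as it settled.

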